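# Shim the rocking steamer shelf

### The job

The little shelf under the bamboo steamers rocks because one leg is too short: the one on the side where the blade lies, at the corner away from the robot. Pick up the tapered bamboo blade by its upright tab, lay it flat on the counter and slide its thin end straight in under the middle of the short leg until you feel a definite drag of about 5 newtons, then let go and leave it nipped there. Do not ram it in so hard that it jacks the shelf up, and leave the steamers, plate and soap bottle where they are.

Things in the scene. Friction and masses are not known exactly. Their poses are not given: they have to be found in the camera images.
- shelf: Low rubberwood shelf: board 220 mm (its x) by 330 mm (its y), top 100 mm above the counter, on four 30 mm square legs centred 95 mm in x, 170 mm in y from its centre. Origin on the counter under the centre, z up. The leg at its +x, -y corner is too short. A steel ladle hangs on a hook post at its +y end. It cannot be slid along the counter.
- gap (a point): Point on the counter under the centre of the short leg; shelf's axes. The leg's flat underside hangs 6 to 13 mm above, different each time, not measured; its faces are 15 mm away in x and y. The blade goes in along shelf +y from the open -y side. Once touched, the corner yields up 1 mm per about 6 N. A 36 mm square corner block tops the leg, 76 to 102 mm up.
- blade: Pale bamboo tapered blade, 26 mm wide, 50 to 100 g, flat on the counter. Origin on its underside below the centre of the grip tab; z up, y towards the thin end. 17 mm thick from y = -18 to 52 mm, then tapers evenly to 3 mm at the tip, y = 152 mm. The upright tab is 16 mm thick (x), 30 mm long (y), its top 61 mm above the underside.
- blade_tip (a point): Middle of the blade's thin end, on its underside; blade's axes. Free, the blade slides with about 1 N or less unless pressed down. Once it meets the leg, drag grows about 0.9 N per mm pushed; drag is roughly 0.8 to 1.4 times the squeeze between blade and leg. Good fit: squeeze 1.5 to 9 N; above 14 N the shelf is jacked up.
- steamer: Stack of three bamboo steamer tiers with lid, 180 mm across, 175 mm tall, standing on the shelf board. Origin at the centre of its underside. Leave alone.
- plate: White ceramic plate, 180 mm across, 20 mm tall, on the counter. Origin at the centre of its underside. Leave alone.
- bottle: Empty white plastic soap bottle with a push pump, 66 mm across, 177 mm tall, on the counter. Origin at the centre of its underside. Leave alone.
Not all that is in view belongs to the job. What is shaped like the blade but orange is not meant.

How it is judged:
By the outcome, as a careful person would: the job done as asked, in the order asked, and still so for the second after the job is handed in, with the robot touching nothing.
It also fails if it takes over 58 s, if anything falls off the work surface, if the arm or the gripper's body presses on something with over 40 N, if the wrist force passes 120 N, or if a joint passes its speed limit or range.

### The arm

A 6-joint arm with a two-finger parallel gripper is mounted at the origin on the work surface. World frame = base frame: x ahead of the robot, y to its left, z up, the work surface at z = 0. Lengths are in m, angles in rad, forces in N, time in s.
With the tool pointing down it reaches from about 0.25 to 0.725 m from the base axis. Payload 9.7 kg.
Tool frame: the origin (TCP) lies at the very end of the fingers, on their centre line; the grasp point (between the pads) lies 19 mm behind it (bot.grip_point_offset is the distance from the TCP to the grasp point, in m); z points along the fingers, y is the line along which they close (so a half turn about z gives the same grasp; the last joint's range is limited). The gripper opens to 85 mm and grips with 20 to 120 N. Pads are 22 mm wide; open, the fingers measure 114 mm over their backs; the gripper's body (76 mm by 85 mm) begins 54 mm behind the grasp point. The pads swing forward as they close: fully open they stand 13 mm farther back than shut.
Start: joints at [1.205, 0.087, 0.176, 1.66, 0, 1.571], TCP at [0.197, 0.514, 0.231] pointing down, gripper open.
Joint ranges: [-3.13, 3.13], [-0.85, 1.81], [-1.15, 1.24], [-2.2, 2.28], [-1.44, 1.52], [-3.14, 3.14]. Speed limits (rad/s): [2.22, 2.22, 2.57, 3.14, 3.14, 3.14].

### API

Orientations are given as a rotation vector (axis times angle).
In Python, from bench import sense, imaging, workorder, bot gives the robot as it stands.
- The arm moves only by the tool arm_command, never from a script. Its arguments are lists of equal length, an entry for each row: "delta_rot": the turn, a rotation vector about the tool's x, y, z in degrees, a list of three; "slide": the shift along the tool's x, y, z in mm, a list of three; "claw": the closure, from 0 (fully open) to 1 (shut). A call has 1 to 12 rows; each row is the pose to reach, as a shift and turn from the pose commanded when the call began, along the tool's axes at that moment; what a row does not reach only later rows make up. A row lasts 1/10 s, in which the tool goes at most 50 mm and 8.59 degrees, less where a joint would pass 70% of its speed; a pose out of reach is approached as far as the arm can. A call with a gripper value outside its range is refused whole. The fingers move at their own pace and stop on an object; "squeeze" is the grip in N (left out, the last holds). Time passes only in rows, so rows that repeat a pose let the fingers close. It gives the time, the measured TCP pose, the force, the opening and the grip force at its end, in the units of the state.
- sense(): the state, without advancing time (a new reading comes with each control period).
- imaging.camera(name): name is "scene" or "top" or "wrist"; returns a dict with "pixels" (400x640x3 uint8, blue, green, red), "K" (3x3 intrinsics, pixels), "rvec" (rotation vector, rad) and "tvec" (3), from world to camera coordinates, as OpenCV has them. Camera axes: x right, y down, z forward; pixel columns grow to the right and rows downward; lengths in m; the calibration is good to about 2 mm. A picture is of the moment at which its call begins. There is no depth.
- workorder.close_job(): hands the job in; it is judged then, once.
The state is a dict: "time_s": time; "qpos": joint angles; "joint_velocities": joint speeds; "tau": joint torques, N m; "ee_pos": TCP position; "eef_rot": TCP orientation; "contact_force": force on the tool from outside, world axes, zero at the start; "wrist_torque": the same for the moment, N m; "opening": finger opening in m; "grip_force": force on a finger pad.
Only numpy, scipy, OpenCV 4.12 (cv2) and the standard library are available. Lean on these libraries where they do the work, as an engineer would, in place of code of your own. Each camera call takes 0.05 s, during which the arm holds its last target. There are 200 camera calls.

## Working session

There is one attempt and no reset: what is moved stays moved. The work goes in short steps, Python scripts to look and compute and a tool call to move; the robot and the scene stay as the last step left them, time stands still between calls to the robot, and variables do not carry over. Pictures are saved under pics/ and viewed, at most 10 in all, crops included, and the job is handed in when it is done.

Besides the shell and the picture viewer there is one more tool, called after "Request:" by a JSON object that holds its "op" and its "data", one argument or row to a line. arm_command: Moves the arm, as the interface text tells. Its arguments: {"type":"object","properties":{"delta_rot":{"type":"array","items":{"type":"array","items":{"type":"number"}}},"slide":{"type":"array","items":{"type":"array","items":{"type":"number"}}},"claw":{"type":"array","items":{"type":"number"}},"squeeze":{"type":"number"}},"required":["delta_rot","slide","claw"]}

```bash
mkdir -p pics
cat > h.py <<'E'
import numpy as np, cv2, json
from bench import sense, imaging, workorder, bot
def shot(n,f):
    c=imaging.camera(n); cv2.imwrite(f'pics/{f}.png',np.array(c['pixels'])); 
    np.savez(f'pics/{f}.npz',K=c['K'],r=c['rvec'],t=c['tvec']); return c
def load(f):
    d=np.load(f'pics/{f}.npz'); return d['K'],d['r'],d['t']
def ray(f,uv,z):
    K,r,t=load(f); R=cv2.Rodrigues(r)[0]; C=-R.T@t.ravel()
    d=R.T@np.linalg.inv(K)@np.array([uv[0],uv[1],1.]); return C+d*(z-C[2])/d[2]
def proj(f,P):
    K,r,t=load(f); return cv2.projectPoints(np.array(P,float).reshape(-1,1,3),r,t,K,None)[0].reshape(-1,2)
E
python3 - <<'E'
from h import *
for n in('scene','top'): 
    c=shot(n,n+'0'); print(c['K'][0],(-cv2.Rodrigues(np.array(c['rvec']))[0].T@np.array(c['tvec']).ravel()))
s=sense(); print(s['eef_rot'],s['ee_pos'],s['opening'],s['contact_force'],bot.grip_point_offset)
a=np.vstack([cv2.imread('pics/scene0.png'),cv2.imread('pics/top0.png')]);
E
```

```text
[407.84951748   0.         320.43725148] [ 1.14248023 -0.71154677  0.69296835]
[404.21171149   0.         325.2256769 ] [ 0.31730304 -0.06815163  1.25034648]
[-5.71348178e-01 -3.08895851e+00  1.87247343e-03] [0.19665316 0.51343545 0.23062894] 0.08568495284752393 [ 0.07260952 -0.54010058 -0.20084535] 0.0187
```

View pics/scene0.png

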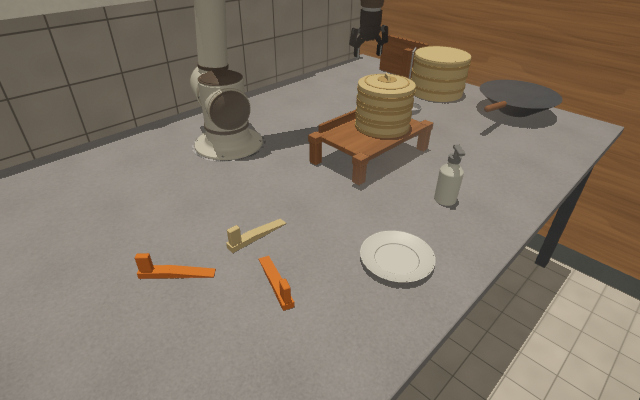

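View pics/top0.png

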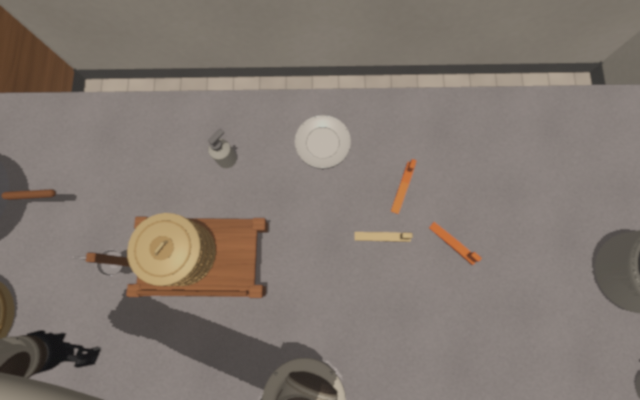

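The pale blade is at top px (383,237), scene px (256,236). The lookalikes are the orange wedges at top px (405,187) and (455,243). I choose the pale one. The short leg is the far (+x), blade-side corner, at top px (259,225) and scene px (360,170).

Run:
```python
import cv2,numpy as np
t=cv2.imread('pics/top0.png'); s=cv2.imread('pics/scene0.png')
a=cv2.resize(t[205:305,230:430],None,fx=4,fy=4,interpolation=cv2.INTER_CUBIC)
cv2.imwrite('pics/ctop.png',a)
b=cv2.resize(s[90:260,220:445],None,fx=3.5,fy=3.5,interpolation=cv2.INTER_CUBIC)
cv2.imwrite('pics/cscene.png',b)
```

```text
(no output)
```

View pics/ctop.png

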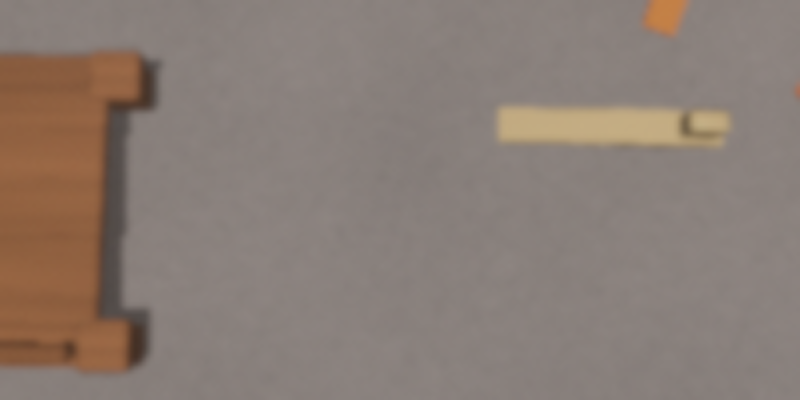

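View pics/cscene.png

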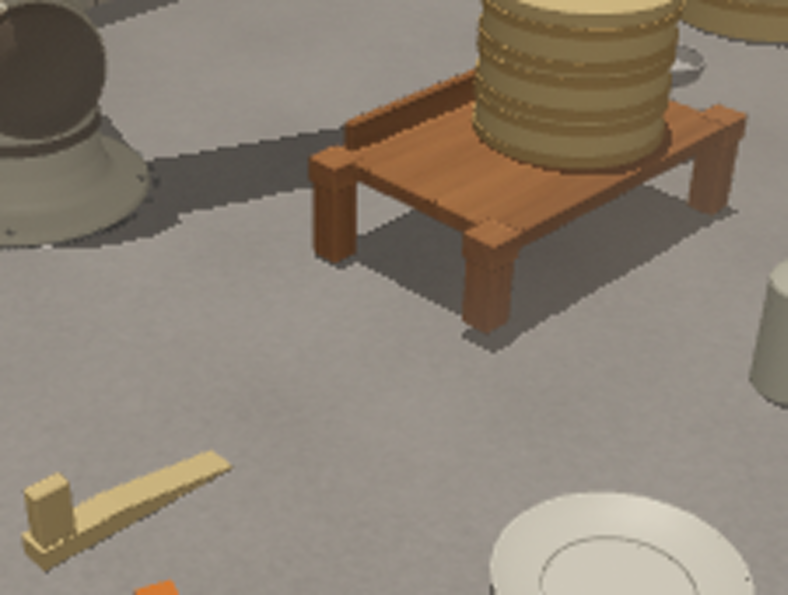

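The crops show the pale blade with its tab centre at top (407.5,235.5) and tip at (354,236). The short leg's block-top centre is at top (259,224) and scene (360,157), with its foot hovering above the counter. Next, turn these into positions.

Run:
```python
from h import *
T=lambda u,v:(u/4+230-.375,v/4+205-.375); S=lambda u,v:(u/3.5+220-.36,v/3.5+90-.36)
for n,z,a,b in [('short',.102,T(115.5,77.5),S(489,235)),('front',.102,T(105,346),S(334,160)),('tab',.061,T(709.5,122.5),S(49,488)),('tip',.003,T(497,124),S(220,458.5))]:
    print(n,ray('top0',a,z)[:2].round(4),ray('scene0',b,z)[:2].round(4))
R=cv2.Rodrigues(np.array(sense()['eef_rot']))[0]; print(R.round(3))
```

```text
short [0.4974 0.1218] [0.5065 0.1176]
front [0.3095 0.1254] [0.3201 0.1223]
tab [ 0.4635 -0.3107] [ 0.474 -0.31 ]
tip [ 0.472  -0.1579] [ 0.4763 -0.159 ]
[[-0.934  0.358 -0.   ]
 [ 0.358  0.934 -0.001]
 [ 0.    -0.001 -1.   ]]
```

```bash
cat >> h.py <<'E'
def delta(p,closing_deg):
    "row to reach TCP p, tool down, tool y at closing_deg in world"
    s=sense(); R=cv2.Rodrigues(np.array(s['eef_rot']))[0]; a=np.radians(closing_deg)
    y=np.array([np.cos(a),np.sin(a),0]); z=np.array([0,0,-1.]); G=np.c_[np.cross(y,z),y,z]
    print('rot',np.degrees(cv2.Rodrigues(R.T@G)[0].ravel()).round(2),'slide',(R.T@(np.array(p)-np.array(s['ee_pos']))*1000).round(1))
def st():
    s=sense(); R=cv2.Rodrigues(np.array(s['eef_rot']))[0]
    print(round(s['time_s'],2),np.array(s['ee_pos']).round(4),'F',np.array(s['contact_force']).round(2),'T',np.array(s['wrist_torque']).round(2),'open',round(s['opening'],4),'grip',round(s['grip_force'],1),'closing',np.degrees(np.arctan2(R[1,1],R[0,1])).round(2),'z',R[:,2].round(4))
E
python3 -c "
from h import *
delta((.197,.514,.38),69);delta((.47,-.29,.38),-1)"
```

```text
rot [-0.07 -0.    0.04] slide [-1.000e-01  5.000e-01 -1.494e+02]
rot [-6.000e-02  4.000e-02  7.004e+01] slide [-542.6 -652.7 -148.6]
```

Request:
{"op": "arm_command", "data": {
  "delta_rot": [
    [0,0,0],
    [0,0,0],
    [0,0,0],
    [0,0,0]
  ],
  "slide": [
    [0,0,-50],
    [0,0,-100],
    [0,0,-150],
    [0,0,-150]
  ],
  "claw": [0.35,0.35,0.35,0.35]
}}

```text
time_s: 0.5
ee_pos: [0.197, 0.5143, 0.389]
eef_rot: [0.571, 3.087, 0.018]
contact_force: [0.1, 0.4, -0.0]
opening: 0.0558
grip_force: 0.0
```

Request:
{"op": "arm_command", "data": {
  "delta_rot": [
    [0,0,6],
    [0,0,12],
    [0,0,18],
    [0,0,24],
    [0,0,30],
    [0,0,36],
    [0,0,42],
    [0,0,48],
    [0,0,54],
    [0,0,60],
    [0,0,66],
    [0,0,70]
  ],
  "slide": [
    [-30,-36,0],
    [-60,-72,0],
    [-90,-108,0],
    [-120,-144,0],
    [-150,-180,0],
    [-180,-216,0],
    [-210,-252,0],
    [-240,-288,0],
    [-270,-324,0],
    [-300,-360,0],
    [-330,-396,0],
    [-360,-432,0]
  ],
  "claw": [0.35,0.35,0.35,0.35,0.35,0.35,0.35,0.35,0.35,0.35,0.35,0.35]
}}

```text
time_s: 1.7
ee_pos: [0.3784, -0.0206, 0.3812]
eef_rot: [2.245, 2.198, 0.001]
contact_force: [0.9, 0.4, -0.3]
opening: 0.0551
grip_force: 0.0
```

```bash
python3 -c "
from h import *
st();delta((.47,-.24,.34),-1)"
```

```text
1.7 [ 0.3784 -0.0206  0.3812] F [ 0.91  0.4  -0.35] T [ 0.09 -0.06  0.  ] open 0.0551 grip 0.0 closing -1.21 z [ 4.e-04  1.e-04 -1.e+00]
rot [ 0.02 -0.01 -0.21] slide [-217.4   96.1   41.2]
```

```bash
python3 -c "
from h import *
shot('wrist','w0');print(proj('w0',[[.5,.12,.102],[.468,-.31,.061],[.474,-.158,.003]]))"
```

```text
[[416.60476001  33.91216835]
 [370.68611074 329.49323151]
 [371.42493414 229.07340981]]
```

Request:
{"op": "arm_command", "data": {
  "delta_rot": [
    [0,0,0],
    [0,0,0],
    [0,0,0],
    [0,0,0],
    [0,0,0],
    [0,0,0],
    [0,0,0]
  ],
  "slide": [
    [-40,16,7],
    [-80,32,14],
    [-120,48,21],
    [-160,64,28],
    [-200,80,35],
    [-217,90,40],
    [-217,90,40]
  ],
  "claw": [0.35,0.35,0.35,0.35,0.35,0.35,0.35]
}}

```text
time_s: 2.45
ee_pos: [0.4653, -0.2391, 0.3387]
eef_rot: [-2.24, -2.198, 0.002]
contact_force: [0.0, 0.7, -0.0]
opening: 0.0555
grip_force: 0.0
```

```bash
python3 -c "
from h import *
st();shot('wrist','w1');print(proj('w1',[[.5,.12,.102],[.468,-.31,.061],[.474,-.158,.003]]))
cv2.imwrite('pics/w01.png',np.vstack([cv2.resize(cv2.imread(f'pics/{n}.png'),(480,300)) for n in('w0','w1')]))"
```

```text
2.45 [ 0.4653 -0.2391  0.3387] F [ 0.01  0.72 -0.03] T [-0.02 -0.07 -0.04] open 0.0555 grip 0.0 closing -1.1 z [-0.0035  0.0015 -1.    ]
[[ 347.30803146 -261.79074632]
 [ 315.93413416  212.44164754]
 [ 318.50285157   91.90341714]]
```

View pics/w01.png

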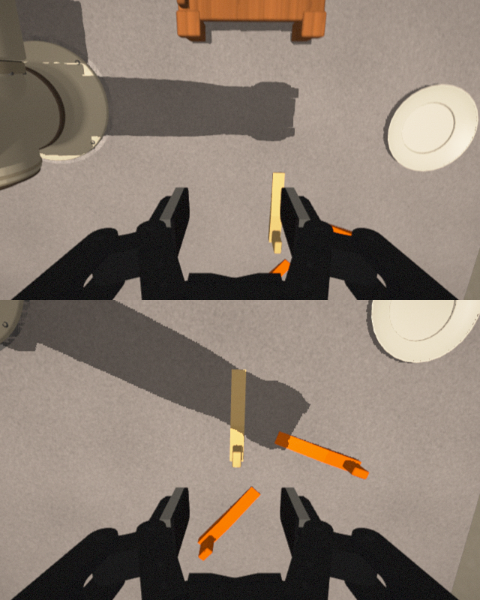

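The w0 half shows the shelf's near edge, with the short leg's block at view (313,22). The w1 half shows the blade running from tip (238,370) to tab (237,455), close to the predictions. Enlarge both.

```bash
python3 -c "
from h import *
a=cv2.imread('pics/w1.png')[85:229,280:360];b=cv2.imread('pics/w0.png')[0:72,230:450]
a=cv2.resize(a,None,fx=4,fy=4,interpolation=cv2.INTER_CUBIC);a=cv2.rotate(a,cv2.ROTATE_90_CLOCKWISE)
b=cv2.resize(b,None,fx=3.5,fy=3.5,interpolation=cv2.INTER_CUBIC)
c=np.zeros((a.shape[0]+b.shape[0],790,3),np.uint8);c[:a.shape[0],:a.shape[1]]=a;c[a.shape[0]:,:b.shape[1]]=b;print(a.shape,b.shape)
cv2.imwrite('pics/cw.png',c)"
```

```text
(320, 576, 3) (252, 770, 3)
```

View pics/cw.png

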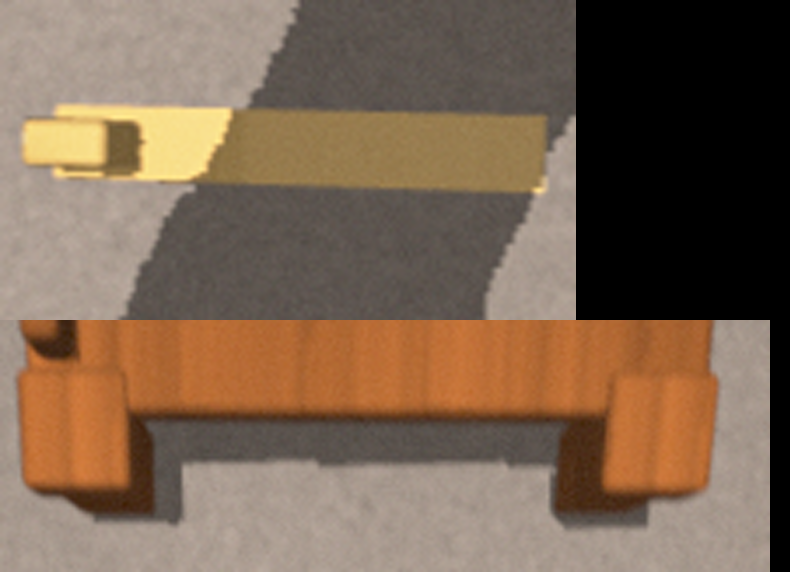

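Run:
```python
from h import *
W=lambda c,r:(r/4+280-.4,(576-c)/4+85-.5)
V=lambda u,v:(u/3.5+230-.36,(v-320)/3.5-.36)
print('tab',ray('w1',W(64,142.5),.061),'tip',ray('w1',W(546,154.5),.003))
for n,p in dict(bl=(612,374),br=(716,376),fr=(708,488),fl=(604,490),Fbl=(21,371),Fbr=(124,371),Ffl=(23,486),Ffr=(129,487)).items(): print(n,ray('w0',V(*p),.102)[:2].round(4))
K,r,t=load('w0');print(-cv2.Rodrigues(r)[0].T@t.ravel())
```

```text
tab [ 0.46706413 -0.31006634  0.061     ] tip [ 0.47362327 -0.15811777  0.003     ]
bl [0.4851 0.1395]
br [0.5184 0.1383]
fr [0.5186 0.1053]
fl [0.4845 0.1053]
Fbl [0.2961 0.144 ]
Fbr [0.329  0.1433]
Ffl [0.2938 0.1102]
Ffr [0.3286 0.1092]
[0.38041732 0.05493659 0.52504116]
```

```bash
python3 -c "
from h import *
delta((.468,-.310,.09),-2.4)"
```

```text
rot [-0.14 -0.07  1.35] slide [-72.5   5.2 249.8]
```

Request:
{"op": "arm_command", "data": {
  "delta_rot": [
    [-0.1,-0.1,1.3],
    [-0.1,-0.1,1.3],
    [-0.1,-0.1,1.3],
    [-0.1,-0.1,1.3],
    [-0.1,-0.1,1.3],
    [-0.1,-0.1,1.3],
    [-0.1,-0.1,1.3]
  ],
  "slide": [
    [-36,2.5,20],
    [-72,5,50],
    [-72,5,95],
    [-72,5,140],
    [-72,5,190],
    [-72,5,250],
    [-72,5,250]
  ],
  "claw": [0.35,0.35,0.35,0.35,0.35,0.35,0.35]
}}

```text
time_s: 3.2
ee_pos: [0.4659, -0.3063, 0.0862]
eef_rot: [-2.26, -2.175, 0.003]
contact_force: [-0.8, -0.0, -0.3]
opening: 0.0552
grip_force: 0.0
```

```bash
python3 -c "
from h import *
st();delta((.468,-.310,.026),-2.4)"
```

```text
3.2 [ 0.4659 -0.3063  0.0862] F [-0.82 -0.02 -0.25] T [ 0.07  0.01 -0.02] open 0.0552 grip 0.0 closing -2.19 z [-0.0049  0.0027 -1.    ]
rot [-0.29 -0.14  0.21] slide [-3.8  2.5 60.1]
```

Request:
{"op": "arm_command", "data": {
  "delta_rot": [
    [-0.2,-0.1,0.2],
    [-0.2,-0.1,0.2],
    [-0.2,-0.1,0.2],
    [-0.2,-0.1,0.2]
  ],
  "slide": [
    [-3.5,2,20],
    [-3.5,2,40],
    [-3.5,2,60],
    [-3.5,2,60]
  ],
  "claw": [0.35,0.35,0.35,0.35]
}}

```text
time_s: 3.6
ee_pos: [0.4703, -0.3119, 0.0313]
eef_rot: [2.264, 2.171, 0.001]
contact_force: [-0.3, 0.4, 0.2]
opening: 0.0549
grip_force: 0.0
```

```bash
python3 -c "
from h import *
st()"
```

```text
3.6 [ 0.4703 -0.3119  0.0313] F [-0.27  0.39  0.22] T [-0.    0.01  0.  ] open 0.0549 grip 0.0 closing -2.41 z [ 0.0039 -0.0028 -1.    ]
```

Request:
{"op": "arm_command", "data": {
  "delta_rot": [
    [0,0,0],
    [0,0,0],
    [0,0,0],
    [0,0,0],
    [0,0,0],
    [0,0,0],
    [0,0,0],
    [0,0,0]
  ],
  "slide": [
    [0,0,0],
    [0,0,0],
    [0,0,0],
    [0,0,0],
    [0,0,0],
    [0,0,0],
    [0,0,0],
    [0,0,0]
  ],
  "claw": [0.5,0.7,1,1,1,1,1,1],
  "squeeze": 30
}}

```text
time_s: 4.4
ee_pos: [0.4713, -0.3132, 0.0331]
eef_rot: [2.262, 2.167, 0.003]
contact_force: [-0.0, 2.1, 6.6]
opening: 0.0153
grip_force: 36.8
```

```bash
python3 -c "
from h import *
st();shot('wrist','w2');shot('scene','s2')
cv2.imwrite('pics/g.png',np.vstack([cv2.imread('pics/w2.png')[:300,120:520],cv2.resize(cv2.imread('pics/s2.png')[170:320,170:370],None,fx=2,fy=2)]))"
```

```text
4.4 [ 0.4713 -0.3132  0.0331] F [-0.04  2.11  6.64] T [0.19 0.2  0.01] open 0.0153 grip 36.8 closing -2.46 z [ 0.0073 -0.0049 -1.    ]
```

View pics/g.png

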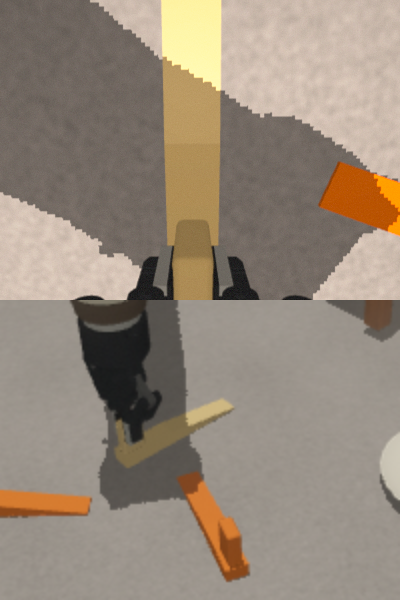

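Blade is gripped (opening 15 mm) and aligned with the fingers. Lift it and carry it to a standoff in front of the short leg.

Request:
{"op": "arm_command", "data": {
  "delta_rot": [
    [0,0,0],
    [0,0,0],
    [0,0,0],
    [0,0,0]
  ],
  "slide": [
    [0,0,-10],
    [0,0,-25],
    [0,0,-35],
    [0,0,-35]
  ],
  "claw": [1,1,1,1],
  "squeeze": 60
}}

```text
time_s: 4.9
ee_pos: [0.4713, -0.3134, 0.0688]
eef_rot: [2.262, 2.167, 0.003]
contact_force: [0.5, 0.4, -1.1]
opening: 0.015
grip_force: 59.0
```

```bash
python3 -c "
from h import *
st();delta((.498,-.085,.065),-1.3)"
```

```text
4.9 [ 0.4713 -0.3134  0.0688] F [ 0.5   0.37 -1.15] T [-0.07 -0.06 -0.02] open 0.015 grip 59.0 closing -2.46 z [ 0.0079 -0.0056 -1.    ]
rot [ 0.46  0.3  -1.16] slide [229.3  16.9   2.7]
```

Request:
{"op": "arm_command", "data": {
  "delta_rot": [
    [0.4,0.3,-1.1],
    [0.4,0.3,-1.1],
    [0.4,0.3,-1.1],
    [0.4,0.3,-1.1],
    [0.4,0.3,-1.1],
    [0.4,0.3,-1.1],
    [0.4,0.3,-1.1],
    [0.4,0.3,-1.1],
    [0.4,0.3,-1.1],
    [0.4,0.3,-1.1]
  ],
  "slide": [
    [28,2,0],
    [56,4,0],
    [84,6,0],
    [112,8,0],
    [140,10,0],
    [168,12,0],
    [196,14,0],
    [220,16,0],
    [228,17,0],
    [228,17,0]
  ],
  "claw": [1,1,1,1,1,1,1,1,1,1]
}}

```text
time_s: 5.9
ee_pos: [0.4972, -0.085, 0.0655]
eef_rot: [-2.244, -2.195, 0.0]
contact_force: [-0.1, -0.2, -0.6]
opening: 0.0152
grip_force: 59.0
```

```bash
python3 -c "
from h import *
st();shot('wrist','w3');shot('scene','s3');shot('top','t3');print(proj('w3',[[.502,.12,0],[.502,.12,.102],[.502,.066,.035]]))
cv2.imwrite('pics/g3.png',cv2.resize(cv2.imread('pics/w3.png')[:300,140:540],(800,600),interpolation=cv2.INTER_CUBIC))"
```

```text
5.9 [ 0.4972 -0.085   0.0655] F [-0.13 -0.17 -0.57] T [-0.03  0.03 -0.06] open 0.0152 grip 59.0 closing -1.26 z [-0.0019  0.0017 -1.    ]
[[ 313.13131404 -186.04144377]
 [ 312.86635152 -611.03104723]
 [ 315.58511158  -88.57244418]]
```

View pics/g3.png

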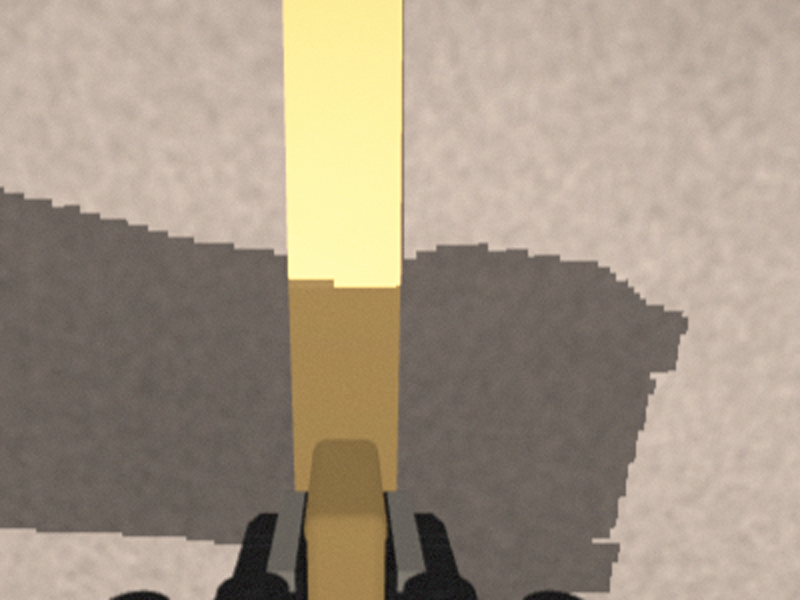

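The wrist view shows the blade square in the grip, but the tip is out of view. Lower it onto the counter and compare with the leg in the other cameras.

Request:
{"op": "arm_command", "data": {
  "delta_rot": [
    [0,0,0],
    [0,0,0],
    [0,0,0],
    [0,0,0],
    [0,0,0]
  ],
  "slide": [
    [0,0,12],
    [0,0,24],
    [0,0,30],
    [0,0,31],
    [0,0,31]
  ],
  "claw": [1,1,1,1,1]
}}

```text
time_s: 6.55
ee_pos: [0.4967, -0.0857, 0.034]
eef_rot: [-2.246, -2.192, 0.001]
contact_force: [-0.0, 0.8, -1.4]
opening: 0.015
grip_force: 59.0
```

```bash
python3 -c "
from h import *
st();shot('scene','s4');shot('top','t4')
P=[[.502,.12,.102],[.502,.066,.003]];print(proj('s4',P),proj('t4',P))
t=cv2.imread('pics/t4.png');s=cv2.imread('pics/s4.png')
a=cv2.resize(t[205:247,230:363],None,fx=6,fy=6,interpolation=cv2.INTER_CUBIC)
b=cv2.resize(s[135:215,275:408],None,fx=6,fy=6,interpolation=cv2.INTER_CUBIC)[:348]
a=a[:252];cv2.imwrite('pics/g4.png',np.vstack([a,b]))"
```

```text
6.55 [ 0.4967 -0.0857  0.034 ] F [-0.01  0.81 -1.41] T [-0.02 -0.    0.03] open 0.015 grip 59.0 closing -1.37 z [-0.0025  0.0019 -1.    ]
[[358.69703849 155.95062199]
 [344.81029825 191.22898559]] [[259.16890985 222.39811891]
 [281.64085463 227.11456927]]
```

View pics/g4.png

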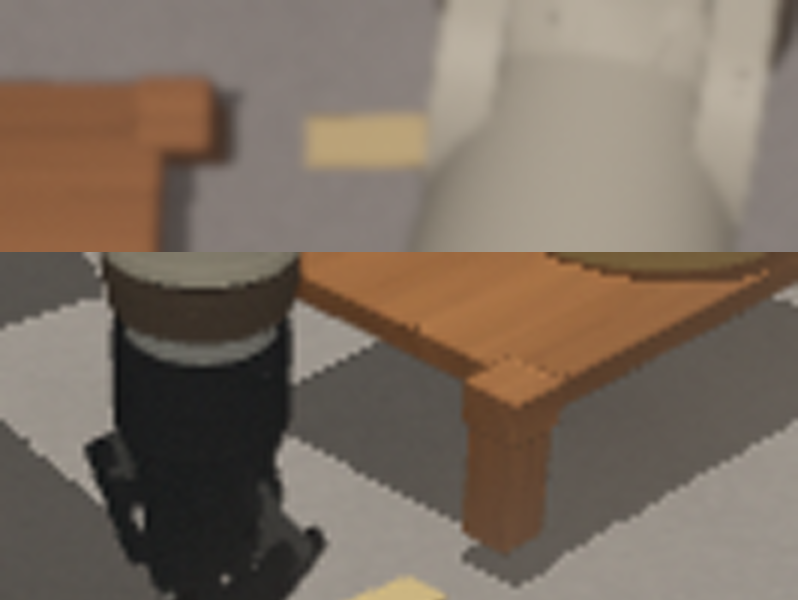

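Run:
```python
from h import *
T=lambda u,v:(u/6+230-.42,v/6+205-.42); S=lambda u,v:(u/6+275-.42,(v-252)/6+135-.42)
for n,z,a,b in [('short',.102,T(173,116.5),S(513.5,381.5)),('tip',.003,T(306,141),S(425,586)),]:
    print(n,ray('top0',a,z)[:2].round(4),ray('scene0',b,z)[:2].round(4))
# leg foot: bottom corners at unknown height g
for g in(.006,.010,.013): print(g,[ray('scene0',S(*p),g)[:2].round(4) for p in((463,533),(503,555),(543,530))])
p=np.array(sense()['ee_pos']);R=cv2.Rodrigues(np.array(sense()['eef_rot']))[0]
a=np.radians(-1.37);print('tip FK',p[:2]+.152*np.array([-np.sin(a),np.cos(a)]))
```

```text
short [0.4974 0.1221] [0.5058 0.1221]
tip [0.499  0.0693] [0.4998 0.0712]
0.006 [array([0.4845, 0.1179]), array([0.5121, 0.1169]), array([0.5116, 0.1495])]
0.01 [array([0.4883, 0.1131]), array([0.5157, 0.1121]), array([0.5153, 0.1445])]
0.013 [array([0.4912, 0.1095]), array([0.5185, 0.1085]), array([0.5181, 0.1407])]
tip FK [0.50059086 0.06633778]
```

Run:
```python
from h import *
for f in('scene0','s2'):
    im=cv2.imread(f'pics/{f}.png')[205:245,262:300].astype(int)
    m=(im[:,:,2]-im[:,:,0]>35)&(im[:,:,1]-im[:,:,0]>20)
    v,u=np.nonzero(m); k=u>=u.max()-14; 
    i=u.argmax(); j=v.argmin(); print(f,m.sum(),'rightmost',u[i]+262,v[i]+205,'top',u[v==v.min()].mean()+262,v.min()+205, 'centroid tip',u[k].mean()+262,v[k].mean()+205)
```

```text
scene0 215 rightmost 285 222 top 280.0 218 centroid tip 276.7606837606838 223.88888888888889
s2 227 rightmost 286 223 top 280.5 219 centroid tip 277.73728813559325 224.52542372881356
```

Blade and leg line up: the blade line passes x≈0.502 at the leg (leg estimate 0.502), with yaw matching within 0.1°. Set it down lightly and start sliding.

Request:
{"op": "arm_command", "data": {
  "delta_rot": [
    [0,0,0],
    [0,0,0],
    [0,0,0],
    [0,0,0],
    [0,0,0]
  ],
  "slide": [
    [0,0,0.5],
    [0,0,1],
    [0,0,1],
    [0,0,1],
    [0,0,1]
  ],
  "claw": [1,1,1,1,1]
}}

```text
time_s: 7.15
ee_pos: [0.4971, -0.0856, 0.0337]
eef_rot: [-2.246, -2.193, -0.0]
contact_force: [-0.1, 0.7, -0.4]
opening: 0.0153
grip_force: 59.0
```

```bash
python3 -c "
from h import *
st()"
```

```text
7.15 [ 0.4971 -0.0856  0.0337] F [-0.11  0.69 -0.42] T [-0.05 -0.01 -0.04] open 0.0153 grip 59.0 closing -1.36 z [-0.0015  0.0018 -1.    ]
```

Request:
{"op": "arm_command", "data": {
  "delta_rot": [
    [0,0,0],
    [0,0,0],
    [0,0,0],
    [0,0,0],
    [0,0,0],
    [0,0,0],
    [0,0,0],
    [0,0,0]
  ],
  "slide": [
    [6,0,0],
    [12,0,0],
    [18,0,0],
    [24,0,0],
    [30,0,0],
    [35,0,0],
    [35,0,0],
    [35,0,0]
  ],
  "claw": [1,1,1,1,1,1,1,1]
}}

```text
time_s: 7.95
ee_pos: [0.4979, -0.0505, 0.0336]
eef_rot: [-2.246, -2.194, 0.0]
contact_force: [-1.0, 0.3, -1.4]
opening: 0.0149
grip_force: 59.0
```

```bash
python3 -c "
from h import *
st()"
```

```text
7.95 [ 0.4979 -0.0505  0.0336] F [-1.    0.28 -1.38] T [-0.1   0.04 -0.06] open 0.0149 grip 59.0 closing -1.34 z [-0.0017  0.0017 -1.    ]
```

Request:
{"op": "arm_command", "data": {
  "delta_rot": [
    [0,0,0],
    [0,0,0],
    [0,0,0],
    [0,0,0],
    [0,0,0]
  ],
  "slide": [
    [0,0,0.5],
    [0,0,1],
    [0,0,1],
    [0,0,1],
    [0,0,1]
  ],
  "claw": [1,1,1,1,1]
}}

```text
time_s: 8.45
ee_pos: [0.4979, -0.0507, 0.0332]
eef_rot: [-2.246, -2.193, -0.001]
contact_force: [-1.6, 1.7, 5.9]
opening: 0.0149
grip_force: 59.9
```

```bash
python3 -c "
from h import *
st()"
```

```text
8.45 [ 0.4979 -0.0507  0.0332] F [-1.63  1.65  5.89] T [0.21 0.54 0.05] open 0.0149 grip 59.9 closing -1.37 z [-0.0012  0.002  -1.    ]
```

Request:
{"op": "arm_command", "data": {
  "delta_rot": [
    [0,0,0],
    [0,0,0],
    [0,0,0],
    [0,0,0],
    [0,0,0],
    [0,0,0],
    [0,0,0],
    [0,0,0]
  ],
  "slide": [
    [0,0,-0.6],
    [0,0,-0.6],
    [3,0,-0.6],
    [6,0,-0.6],
    [9,0,-0.6],
    [12,0,-0.6],
    [15,0,-0.6],
    [15,0,-0.6]
  ],
  "claw": [1,1,1,1,1,1,1,1]
}}

```text
time_s: 9.25
ee_pos: [0.4982, -0.035, 0.0333]
eef_rot: [-2.245, -2.194, -0.0]
contact_force: [-0.1, 0.8, 0.8]
opening: 0.0152
grip_force: 59.2
```

```bash
python3 -c "
from h import *
st()"
```

```text
9.25 [ 0.4982 -0.035   0.0333] F [-0.14  0.83  0.82] T [ 0.17  0.01 -0.  ] open 0.0152 grip 59.2 closing -1.32 z [-0.0017  0.0022 -1.    ]
```

Request:
{"op": "arm_command", "data": {
  "delta_rot": [
    [0,0,0],
    [0,0,0],
    [0,0,0],
    [0,0,0],
    [0,0,0]
  ],
  "slide": [
    [3,0,0],
    [6,0,0],
    [9,0,0],
    [10,0,0],
    [10,0,0]
  ],
  "claw": [1,1,1,1,1]
}}

```text
time_s: 9.75
ee_pos: [0.4984, -0.0253, 0.0333]
eef_rot: [-2.245, -2.193, -0.0]
contact_force: [1.2, 0.6, -0.1]
opening: 0.0156
grip_force: 59.2
```

Request:
{"op": "arm_command", "data": {
  "delta_rot": [
    [0,0,0],
    [0,0,0],
    [0,0,0],
    [0,0,0]
  ],
  "slide": [
    [2,0,0],
    [4,0,0],
    [4,0,0],
    [4,0,0]
  ],
  "claw": [1,1,1,1]
}}

```text
time_s: 10.15
ee_pos: [0.4985, -0.0214, 0.0333]
eef_rot: [-2.245, -2.193, -0.0]
contact_force: [0.3, 0.7, -0.1]
opening: 0.015
grip_force: 59.2
```

Request:
{"op": "arm_command", "data": {
  "delta_rot": [
    [0,0,0],
    [0,0,0],
    [0,0,0],
    [0,0,0]
  ],
  "slide": [
    [2,0,0],
    [4,0,0],
    [4,0,0],
    [4,0,0]
  ],
  "claw": [1,1,1,1]
}}

```text
time_s: 10.55
ee_pos: [0.4986, -0.0174, 0.0333]
eef_rot: [-2.246, -2.193, -0.0]
contact_force: [0.2, 1.3, 0.5]
opening: 0.0147
grip_force: 59.1
```

Request:
{"op": "arm_command", "data": {
  "delta_rot": [
    [0,0,0],
    [0,0,0],
    [0,0,0],
    [0,0,0]
  ],
  "slide": [
    [2,0,0],
    [4,0,0],
    [4,0,0],
    [4,0,0]
  ],
  "claw": [1,1,1,1]
}}

```text
time_s: 10.95
ee_pos: [0.4987, -0.0135, 0.0333]
eef_rot: [-2.246, -2.193, -0.0]
contact_force: [-0.6, -0.2, -1.2]
opening: 0.0155
grip_force: 59.1
```

Request:
{"op": "arm_command", "data": {
  "delta_rot": [
    [0,0,0],
    [0,0,0],
    [0,0,0],
    [0,0,0]
  ],
  "slide": [
    [2,0,0],
    [4,0,0],
    [4,0,0],
    [4,0,0]
  ],
  "claw": [1,1,1,1]
}}

```text
time_s: 11.35
ee_pos: [0.4989, -0.0095, 0.0333]
eef_rot: [-2.246, -2.194, -0.0]
contact_force: [-0.8, -0.1, -2.1]
opening: 0.0149
grip_force: 59.1
```

Request:
{"op": "arm_command", "data": {
  "delta_rot": [
    [0,0,0],
    [0,0,0],
    [0,0,0],
    [0,0,0]
  ],
  "slide": [
    [1.5,0,0],
    [3,0,0],
    [3,0,0],
    [3,0,0]
  ],
  "claw": [1,1,1,1]
}}

```text
time_s: 11.75
ee_pos: [0.4989, -0.0065, 0.0333]
eef_rot: [-2.246, -2.193, -0.0]
contact_force: [0.2, 0.7, -0.9]
opening: 0.0151
grip_force: 59.1
```

```bash
python3 -c "
from h import *
st()"
```

```text
11.75 [ 0.4989 -0.0065  0.0333] F [ 0.19  0.72 -0.95] T [-0.1  -0.07  0.05] open 0.0151 grip 59.1 closing -1.35 z [-0.0017  0.0018 -1.    ]
```

Free still (tip ~41 mm past the front face). Continue.

Request:
{"op": "arm_command", "data": {
  "delta_rot": [
    [0,0,0],
    [0,0,0],
    [0,0,0],
    [0,0,0]
  ],
  "slide": [
    [2,0,0],
    [4,0,0],
    [4,0,0],
    [4,0,0]
  ],
  "claw": [1,1,1,1]
}}

```text
time_s: 12.15
ee_pos: [0.499, -0.0025, 0.0333]
eef_rot: [-2.246, -2.193, -0.0]
contact_force: [-0.8, 0.5, -0.5]
opening: 0.0154
grip_force: 59.1
```

Request:
{"op": "arm_command", "data": {
  "delta_rot": [
    [0,0,0],
    [0,0,0],
    [0,0,0],
    [0,0,0]
  ],
  "slide": [
    [2,0,0],
    [4,0,0],
    [4,0,0],
    [4,0,0]
  ],
  "claw": [1,1,1,1]
}}

```text
time_s: 12.55
ee_pos: [0.4991, 0.0015, 0.0334]
eef_rot: [-2.246, -2.193, -0.0]
contact_force: [-0.4, -0.0, -1.0]
opening: 0.0153
grip_force: 59.1
```

Request:
{"op": "arm_command", "data": {
  "delta_rot": [
    [0,0,0],
    [0,0,0],
    [0,0,0],
    [0,0,0]
  ],
  "slide": [
    [2,0,0],
    [4,0,0],
    [4,0,0],
    [4,0,0]
  ],
  "claw": [1,1,1,1]
}}

```text
time_s: 12.95
ee_pos: [0.4992, 0.0055, 0.0334]
eef_rot: [-2.246, -2.194, -0.0]
contact_force: [-0.1, -0.3, -1.2]
opening: 0.0149
grip_force: 59.1
```

Request:
{"op": "arm_command", "data": {
  "delta_rot": [
    [0,0,0],
    [0,0,0],
    [0,0,0],
    [0,0,0]
  ],
  "slide": [
    [2,0,0],
    [4,0,0],
    [4,0,0],
    [4,0,0]
  ],
  "claw": [1,1,1,1]
}}

```text
time_s: 13.35
ee_pos: [0.4993, 0.0095, 0.0334]
eef_rot: [-2.246, -2.193, 0.0]
contact_force: [0.7, -0.7, -1.0]
opening: 0.0151
grip_force: 59.1
```

Request:
{"op": "arm_command", "data": {
  "delta_rot": [
    [0,0,0],
    [0,0,0],
    [0,0,0],
    [0,0,0]
  ],
  "slide": [
    [1.5,0,0],
    [3,0,0],
    [3,0,0],
    [3,0,0]
  ],
  "claw": [1,1,1,1]
}}

```text
time_s: 13.75
ee_pos: [0.4993, 0.0125, 0.0333]
eef_rot: [-2.246, -2.193, -0.0]
contact_force: [-0.0, 0.2, -2.1]
opening: 0.015
grip_force: 59.0
```

Request:
{"op": "arm_command", "data": {
  "delta_rot": [
    [0,0,0],
    [0,0,0],
    [0,0,0],
    [0,0,0]
  ],
  "slide": [
    [1.5,0,0],
    [3,0,0],
    [3,0,0],
    [3,0,0]
  ],
  "claw": [1,1,1,1]
}}

```text
time_s: 14.15
ee_pos: [0.4994, 0.0155, 0.0333]
eef_rot: [-2.246, -2.193, -0.0]
contact_force: [0.2, 0.6, -1.8]
opening: 0.0151
grip_force: 58.9
```

Request:
{"op": "arm_command", "data": {
  "delta_rot": [
    [0,0,0],
    [0,0,0],
    [0,0,0],
    [0,0,0]
  ],
  "slide": [
    [1.5,0,0],
    [3,0,0],
    [3,0,0],
    [3,0,0]
  ],
  "claw": [1,1,1,1]
}}

```text
time_s: 14.55
ee_pos: [0.4994, 0.0184, 0.0333]
eef_rot: [-2.246, -2.193, 0.0]
contact_force: [0.1, -0.2, -3.2]
opening: 0.0147
grip_force: 58.7
```

Request:
{"op": "arm_command", "data": {
  "delta_rot": [
    [0,0,0],
    [0,0,0],
    [0,0,0],
    [0,0,0]
  ],
  "slide": [
    [1,0,0],
    [2,0,0],
    [2,0,0],
    [2,0,0]
  ],
  "claw": [1,1,1,1]
}}

```text
time_s: 14.95
ee_pos: [0.4995, 0.0204, 0.0333]
eef_rot: [-2.246, -2.193, 0.0]
contact_force: [0.1, -1.2, -3.5]
opening: 0.0147
grip_force: 58.7
```

```bash
python3 -c "
from h import *
st()"
```

```text
14.95 [0.4995 0.0204 0.0333] F [ 0.09 -1.23 -3.54] T [-0.64 -0.01  0.04] open 0.0147 grip 58.7 closing -1.36 z [-0.0019  0.0017 -1.    ]
```

Request:
{"op": "arm_command", "data": {
  "delta_rot": [
    [0,0,0],
    [0,0,0],
    [0,0,0],
    [0,0,0]
  ],
  "slide": [
    [1,0,0.2],
    [2,0,0.3],
    [2,0,0.3],
    [2,0,0.3]
  ],
  "claw": [1,1,1,1]
}}

```text
time_s: 15.35
ee_pos: [0.4997, 0.0224, 0.0332]
eef_rot: [-2.246, -2.193, -0.0]
contact_force: [-0.8, -4.0, -2.5]
opening: 0.015
grip_force: 58.7
```

```bash
python3 -c "
from h import *
st()"
```

```text
15.35 [0.4997 0.0224 0.0332] F [-0.8  -3.96 -2.48] T [-0.99 -0.01  0.02] open 0.015 grip 58.7 closing -1.36 z [-0.0015  0.0017 -1.    ]
```

Request:
{"op": "arm_command", "data": {
  "delta_rot": [
    [0,0,0],
    [0,0,0],
    [0,0,0]
  ],
  "slide": [
    [1,0,0],
    [1.5,0,0],
    [1.5,0,0]
  ],
  "claw": [1,1,1]
}}

```text
time_s: 15.65
ee_pos: [0.4997, 0.0238, 0.0332]
eef_rot: [-2.246, -2.193, 0.0]
contact_force: [-0.2, -4.1, -1.2]
opening: 0.0151
grip_force: 58.9
```

Request:
{"op": "arm_command", "data": {
  "delta_rot": [
    [0,0,0]
  ],
  "slide": [
    [0,0,0]
  ],
  "claw": [1]
}}

```text
time_s: 15.75
ee_pos: [0.4997, 0.0239, 0.0332]
eef_rot: [-2.246, -2.193, -0.0]
contact_force: [1.1, -4.5, -1.6]
opening: 0.0151
grip_force: 58.9
```

Request:
{"op": "arm_command", "data": {
  "delta_rot": [
    [0,0,0]
  ],
  "slide": [
    [0,0,0]
  ],
  "claw": [1]
}}

```text
time_s: 15.85
ee_pos: [0.4997, 0.0239, 0.0332]
eef_rot: [-2.246, -2.193, -0.0]
contact_force: [0.4, -4.5, -1.3]
opening: 0.015
grip_force: 58.9
```

```bash
python3 -c "
from h import *
st()"
```

```text
15.85 [0.4997 0.0239 0.0332] F [ 0.45 -4.51 -1.25] T [-1.37 -0.05  0.03] open 0.015 grip 58.9 closing -1.36 z [-0.0015  0.0017 -1.    ]
```

Request:
{"op": "arm_command", "data": {
  "delta_rot": [
    [0,0,0],
    [0,0,0],
    [0,0,0]
  ],
  "slide": [
    [0.6,0,0],
    [0.6,0,0],
    [0.6,0,0]
  ],
  "claw": [1,1,1]
}}

```text
time_s: 16.15
ee_pos: [0.4997, 0.0244, 0.0332]
eef_rot: [-2.246, -2.193, 0.0]
contact_force: [1.0, -5.7, -0.3]
opening: 0.0151
grip_force: 59.0
```

Request:
{"op": "arm_command", "data": {
  "delta_rot": [
    [0,0,0],
    [0,0,0],
    [0,0,0]
  ],
  "slide": [
    [0,0,0],
    [0,0,0],
    [0,0,0]
  ],
  "claw": [1,1,1],
  "squeeze": 20
}}

```text
time_s: 16.45
ee_pos: [0.4997, 0.0244, 0.0332]
eef_rot: [-2.246, -2.193, -0.0]
contact_force: [-0.1, -4.0, -1.4]
opening: 0.0153
grip_force: 59.0
```

Drag is about 5 N. Release and rise clear.

Request:
{"op": "arm_command", "data": {
  "delta_rot": [
    [0,0,0],
    [0,0,0],
    [0,0,0],
    [0,0,0],
    [0,0,0],
    [0,0,0],
    [0,0,0]
  ],
  "slide": [
    [0,0,0],
    [0,0,0],
    [0,0,0],
    [0,0,0],
    [0,0,0],
    [0,0,0],
    [0,0,0]
  ],
  "claw": [0.85,0.75,0.65,0.6,0.6,0.6,0.6]
}}

```text
time_s: 17.15
ee_pos: [0.4997, 0.0246, 0.0331]
eef_rot: [-2.246, -2.193, -0.0]
contact_force: [1.3, -0.6, -0.5]
opening: 0.0342
grip_force: 0.0
```

```bash
python3 -c "
from h import *
st()"
```

```text
17.15 [0.4997 0.0246 0.0331] F [ 1.27 -0.59 -0.52] T [-0.05 -0.05 -0.06] open 0.0342 grip 0.0 closing -1.35 z [-0.0016  0.002  -1.    ]
```

Request:
{"op": "arm_command", "data": {
  "delta_rot": [
    [0,0,0],
    [0,0,0],
    [0,0,0],
    [0,0,0],
    [0,0,0],
    [0,0,0],
    [0,0,0],
    [0,0,0]
  ],
  "slide": [
    [0,0,-10],
    [0,0,-30],
    [0,0,-60],
    [-20,0,-100],
    [-60,0,-140],
    [-110,0,-170],
    [-140,0,-190],
    [-140,0,-190]
  ],
  "claw": [0.6,0.6,0.6,0.6,0.6,0.6,0.6,0.6]
}}

```text
time_s: 17.95
ee_pos: [0.4974, -0.1198, 0.2274]
eef_rot: [2.25, 2.188, 0.004]
contact_force: [-0.0, 0.0, -0.6]
opening: 0.0342
grip_force: 0.0
```

```bash
python3 -c "
from h import *
st();shot('scene','s5');shot('top','t5');shot('wrist','w5')
t=cv2.imread('pics/t5.png');s=cv2.imread('pics/s5.png');w=cv2.imread('pics/w5.png')
a=cv2.resize(t[205:255,230:363],None,fx=3,fy=3,interpolation=cv2.INTER_CUBIC)
b=cv2.resize(s[135:215,265:398],None,fx=3,fy=3,interpolation=cv2.INTER_CUBIC)
l=np.vstack([a,b]);r=w[:390,120:520];cv2.imwrite('pics/g5.png',np.hstack([l[:390],r[:len(l[:390])]]))"
```

```text
17.95 [ 0.4974 -0.1198  0.2274] F [-0.04  0.   -0.58] T [ 0.02 -0.01 -0.03] open 0.0342 grip 0.0 closing -1.59 z [ 4.1e-03 -5.0e-04 -1.0e+00]
```

View pics/g5.png

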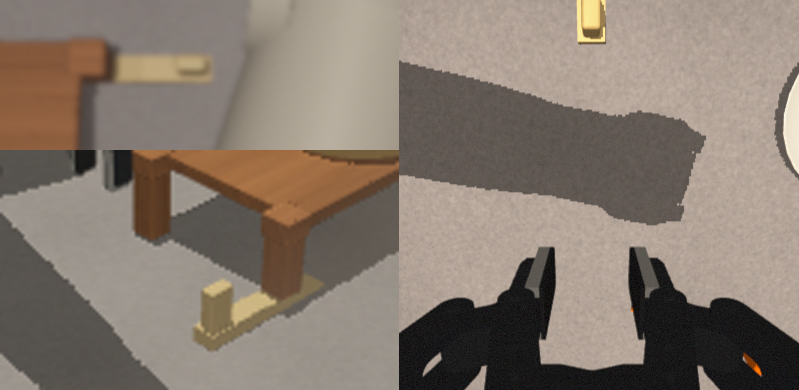

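The blade lies flat under the middle of the short leg: in the scene view its tip shows behind the leg at (318,285) and its tab stands free at (217,305). The gripper is clear.

```bash
python3 -c "
from h import *
print(workorder.close_job())"
```

```text
the job is handed in; nothing more can be done
None
```

The pale bamboo blade is nipped flat under the middle of the short leg, pushed in to about 5 N of drag, then released with the gripper clear and nothing else touched. I handed the job in at about 18 s on the robot's clock; no verdict came back.

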